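# Free the finished power board from its sprung holder

### The job

The soldered power board is done: pull the holder's sprung jaw by its red knob all the way up the slope to its stop, so that it catches and stays open. Then lift the board out by its heat sink and lay it flat, components up, on the floor of the plain black tray, setting it down rather than dropping it; leave the jaw caught open and the other things on the bench alone.

Things in the scene. Friction and masses are not known exactly. Their poses are not given: they have to be found in the camera images.
- jaw (a joint): Travel in m of the holder's sprung aluminium jaw up the slope: 0 = closed on the board, 0.030 = its stop. A spring pulls it shut (about 6 N closed, 9 N at the stop). Past 0.027 a spring pin drops behind a tooth on the jaw's tail, and the jaw, once let go, stays open at about 0.026.
- knob (a point): Grip point in the jaw's red knob, a cylinder 22 mm across and 38 mm tall, square to the slope: on its axis, 25 mm above its foot, 13 mm below its top. x points up the slope (the way to pull, away from the robot), y across, z out of the slope along the knob. A catch bridge with a brass pin, 40 mm wide and lower than this point, begins 67 mm up the slope from the closed knob's axis.
- holder: Fixed black board holder, origin on the bench under its middle, x level towards its high end, z up. Bed 124 mm wide, rising 30 degrees along +x; legs to x -0.11 and 0.12, y +-0.075. A lamp bar over it (x 0.038 to 0.060, y +-0.08, z 0.251 to 0.267, on posts that rise at x 0.098) leaves no room for an upright tool over the opened knob: lean the tool 30 degrees back, square to the slope.
- seat (a point): Point of the holder where the centre of the board's underside lies when the board is clamped (0.062 above the bench).
- board: Green board 80 (x) by 110 (y) by 3.2 mm, about 140 g, low parts up to 11 mm above its underside. Origin at the centre of its underside, z out of the component side. Starts in the holder, x up the slope, its lower edge on a wall 9 mm tall, its upper edge 5 mm under the jaw's lip until the jaw is opened; then it lifts out square to the slope.
- heatsink (a point): Grip point on the finned silver heat sink in the middle of the board, a block 26 mm (x) by 30 mm (y) by 30 mm tall on the board; the point is 26 mm above the board's underside, 7 mm below the block's top. Grip it across y (30 mm); nothing else stands within 16 mm of the block's middle in x.
- tray: Plain black undivided tray, fixed, the place for the board. Outside 136 mm (x) by 166 mm (y) by 22 mm tall, walls 4 mm; origin at the centre of its underside, its floor 4 mm above that; z up.
- parts_tray: Yellow tray with dividers, the same size, fixed; not the place for the board. Origin at the centre of its underside.
- flux_jar: Jar 44 mm in diameter, 42 mm tall, loose; origin under its centre. Leave alone.
- solder_spool: Grey spool 48 mm in diameter, 40 mm tall, upright, loose; origin under its centre. Leave alone.
- screwdriver: Screwdriver lying on the bench, loose; about 200 mm long along x. Leave alone.
- solder_pump: Silver desoldering pump lying on the bench, 20 mm in diameter, 208 mm long along x; origin under its middle. Leave alone.
- tip_cleaner: Round tin with brass wool, 68 mm in diameter, 50 mm tall, loose; origin under its centre. Leave alone.
- spare_board: Small green board 50 by 80 mm lying on the bench, loose; origin under its centre. Leave alone.
There are look-alikes about, which are no part of the job. Leave any blue or white look-alike of the board alone.

How it is judged:
By the outcome, as a careful person would: the job done as asked, in the order asked, and still so for the second after the job is handed in, with the robot touching nothing.
It also fails if it takes over 45 s, if anything falls off the work surface, if the arm or the gripper's body presses on something with over 40 N, if the wrist force passes 120 N, or if a joint passes its speed limit or range.

### The arm

A 7-joint arm with a two-finger parallel gripper is mounted at the origin on the work surface. World frame = base frame: x ahead of the robot, y to its left, z up, the work surface at z = 0. Lengths are in m, angles in rad, forces in N, time in s.
With the tool pointing down it reaches from about 0.35 to 0.9 m from the base axis. Payload 7.2 kg.
Tool frame: the origin (TCP) lies between the finger pads; the fingertips stand 25 mm ahead of it and the grasp point (between the pads) lies 6 mm ahead of it; z points along the fingers, y is the line along which they close (so a half turn about z gives the same grasp; the last joint's range is limited). The gripper opens to 85 mm and grips with 20 to 120 N. Pads are 22 mm wide; open, the fingers measure 114 mm over their backs; the gripper's body (76 mm by 85 mm) begins 54 mm behind the grasp point. The pads swing forward as they close: fully open they stand 13 mm farther back than shut.
Start: joints at [1.081, 0.411, -0.013, 1.596, 0.006, 1.134, -0.082], TCP at [0.256, -0.57, 0.235] pointing down, gripper open.
Joint ranges: [-2.95, 2.95], [-0.29, 1.99], [-1.47, 1.44], [0.14, 2.54], [-1.03, 4.17], [0.13, 1.85], [-2.86, 2.86]. Speed limits (rad/s): [2.39, 2.39, 3.01, 3.01, 3.14, 3.14, 3.14].

### API

Orientations are given as [roll, pitch, yaw] about the fixed x, y, z axes, in that order (R = Rz(yaw) Ry(pitch) Rx(roll)).
In Python, from workcell import bot gives the robot as it stands.
- The arm moves only by the tool jog_arm, never from a script. Its argument "steps" is a list of rows, each a list of 7 numbers: the shift along the tool's x, y, z in cm, then the turn, a rotation vector about the tool's x, y, z in rad, then the finger opening in cm, from 0 to 8.54. A call has 1 to 10 rows; each row shifts and turns the commanded pose from where the row before left it, along the tool's axes as they then stand; what a row does not reach is not made up. A row lasts 1/10 s, in which the tool goes at most 50 mm and 8.59 degrees, less where a joint would pass 70% of its speed; a pose out of reach is approached as far as the arm can. A call is refused whole if a number of a shift passes 5 or a number of a turn 0.15, either way. A call with a gripper value outside its range is refused whole. The fingers move at their own pace and stop on an object; the grip force is fixed at half the most. Time passes only in rows, so rows that do not move let the fingers close. It gives the time, the measured TCP pose, the force, the opening and the grip force at its end, in the units of the state.
- bot.read_state(): the state, without advancing time (a new reading comes with each control period).
- bot.read_camera(name): name is "scene" or "side" or "wrist"; returns (picture, depth): 400x640x3 uint8, red, green, blue; 400x640 float32, m along the optical axis (not along the pixel's ray), 0 where there is no reading.
- bot.camera_model(name): a dict with "vfov" (degrees; the focal length in pixels is half the picture's height over the tangent of half this angle, whatever the lens; pixels are square), "cx", "cy" (the principal point, pixels), "k1" (the pictures are not rectified: a ray, as slopes to the right and down, at radius r is drawn at 1 + k1 r^2 times it, then the intrinsics apply), "R" (3x3) and "t" (3): a world point X has camera coordinates R X + t. Camera axes: x right, y down, z forward; pixel columns grow to the right and rows downward; lengths in m; the calibration is good to about 2 mm. A picture is of the moment at which its call begins: read the wrist's pose just before it. camera_model takes no time and is no camera call; for the wrist camera it gives the pose at the moment of the call.
- bot.job_done(): hands the job in; it is judged then, once.
The state is a dict: "time_s": time; "q": joint angles; "dq": joint speeds; "effort": joint torques, N m; "position": TCP position; "ee_rot": TCP orientation; "contact_force": force on the tool from outside, world axes, zero at the start; "ft_torque": the same for the moment, N m; "gripper_width": finger opening in m; "gripper_force": force on a finger pad.
Only numpy, scipy, OpenCV 4.12 (cv2) and the standard library are available. Lean on these libraries where they do the work, as an engineer would, in place of code of your own. Each camera call takes 0.05 s, during which the arm holds its last target. There are 200 camera calls.

## Working session

There is one attempt and no reset: what is moved stays moved. The work goes in short steps, Python scripts to look and compute and a tool call to move; the robot and the scene stay as the last step left them, time stands still between calls to the robot, and variables do not carry over. Pictures are saved under pics/ and viewed, at most 10 in all, crops included, and the job is handed in when it is done.

Besides the shell and the picture viewer there is one more tool, called after "Emit:" as name(argument=value, ...), one argument or row to a line, values as JSON. jog_arm: Moves the arm, as the interface text tells. Its arguments: {"type":"object","properties":{"steps":{"type":"array"}},"required":["steps"]}

```bash
mkdir -p pics; cat > h.py <<'E'
import numpy as np, cv2
from workcell import bot
from scipy.spatial.transform import Rotation as Ro
def snap(n,f):
    m=bot.camera_model(n); p,d=bot.read_camera(n)
    cv2.imwrite(f'pics/{f}.png',p[:,:,::-1]); np.savez(f'pics/{f}.npz',p=p,d=d,R=m['R'],t=m['t'],vf=m['vfov'],c=[m['cx'],m['cy'],m['k1']])
def cloud(f):
    z=np.load(f'pics/{f}.npz'); p,d=z['p'],z['d']; h,w=d.shape
    F=h/2/np.tan(np.radians(z['vf'])/2); cx,cy,k1=z['c']
    v,u=np.mgrid[:h,:w].astype(float); a=(u-cx)/F; b=(v-cy)/F; x,y=a.copy(),b.copy()
    for _ in range(20):
        s=1+k1*(x*x+y*y); x,y=a/s,b/s
    C=np.stack([x*d,y*d,d],-1); W=(C-z['t'])@z['R']
    W[d==0]=np.nan
    return p,W
E
python3 - <<'E'
from h import *
s=bot.read_state(); print(s)
snap('scene','s0'); snap('side','d0')
for n in('scene','side'):
    m=bot.camera_model(n); print(n,-np.array(m['R']).T@m['t'],m['vfov'],m['k1'])
E
```

```text
{'time_s': 0.0, 'q': array([ 1.08080468,  0.41191291, -0.01271412,  1.59707115,  0.00561231,
        1.13430683, -0.08220053]), 'dq': array([ 2.11652190e-04,  6.96405929e-04,  5.18745556e-04, -5.77933875e-05,
       -1.78253871e-03, -1.50353397e-03,  2.61717527e-03]), 'effort': array([ 1.99051974e-04, -6.00627065e+01,  6.82344362e-01, -2.99409556e+01,
        1.38569615e-02,  1.06381945e-02,  9.54450343e-06]), 'position': array([ 0.2556234 , -0.56977884,  0.23423386]), 'ee_rot': array([-3.13993509e+00,  1.28533290e-04,  4.21823134e-01]), 'contact_force': array([-0.63850985,  0.09923178,  0.14228957]), 'ft_torque': array([ 0.03826475,  0.03121667, -0.01490612]), 'gripper_force': 0.0, 'gripper_width': 0.08550521828524435}
scene [0.46258415 0.4370151  1.04471434] 46.747741610834396 -0.07226797981433446
side [0.17502511 1.00482651 0.73696351] 49.656240094551244 0.022498948998247958
```

View pics/s0.png

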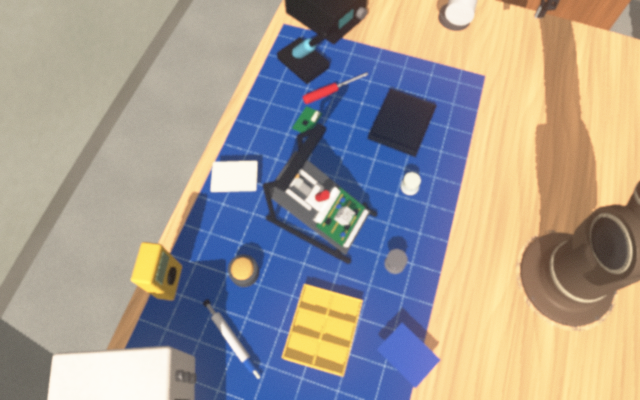

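View pics/d0.png

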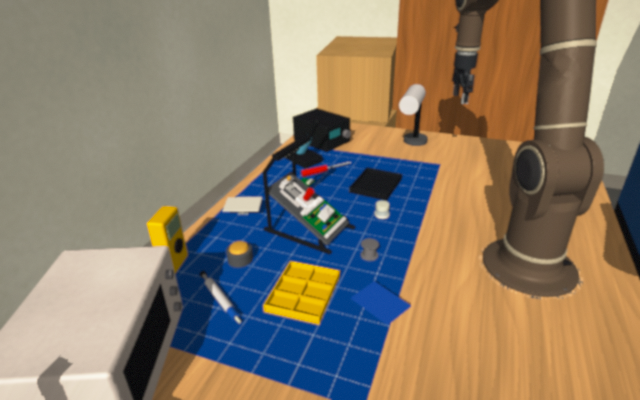

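The scene picture shows the holder at about (320,205) with the red knob at (323,196), the heat sink at (346,215), and the plain black tray at (403,121). The yellow parts tray is at (323,330).

```bash
python3 - <<'E'
from h import *
for f in('s0','d0'):
    p,W=cloud(f); P=p.astype(int); r,g,b=P[...,0],P[...,1],P[...,2]
    print(f, 'bench z', np.nanmedian(W[230:250,300:320,2]) )
    red=(r>130)&(g<70)&(b<70)&(W[...,2]>0.08)&(W[...,2]<.25)
    k=W[red]; print('knob',red.sum(),np.round(np.nanmedian(k,0),4),np.round(np.nanmin(k,0),3),np.round(np.nanmax(k,0),3))
    # green pcb
    gr=(g>r+30)&(g>b+20)&(W[...,2]>0.03)&(W[...,2]<.13)
    gg=W[gr]; c=gg.mean(0); u,s,v=np.linalg.svd(gg-c); n=v[2]*np.sign(v[2][2]); print('pcb',gr.sum(),c.round(4),'n',n.round(3),'tilt',np.degrees(np.arccos(n[2])).round(1),'uphill yaw',np.degrees(np.arctan2(-n[1],-n[0])).round(1), np.std((gg-c)@n))
    # tray
    dk=(r<60)&(g<60)&(b<60)&(W[...,2]>0.0005)&(W[...,2]<.04)
    x0,x1,y0,y1=(365,440,85,158) if f=='s0' else (345,407,165,200)
    m=np.zeros_like(dk); m[y0:y1,x0:x1]=1; dk&=m
    t=W[dk]; top=t[t[:,2]>.017]; rc=cv2.minAreaRect(t[:,:2].astype(np.float32)); print('tray',dk.sum(),t.mean(0).round(4),rc, np.percentile(t[:,2],[5,50,95,99]).round(4))
E
python3 - <<'E'
import cv2
a=cv2.imread('pics/s0.png')[125:270,255:400]; b=cv2.imread('pics/d0.png')[140:260,255:400]
a=cv2.resize(a,(400,400),interpolation=3); b=cv2.resize(b,(400,331),interpolation=3)
import numpy as np
o=np.zeros((400,800,3),np.uint8); o[:,:400]=a;o[:331,400:]=b; cv2.imwrite('pics/c0.png',o)
E
```

```text
s0 bench z 0.0014172895547167198
knob 10 [0.601  0.039  0.1296] [0.598 0.034 0.124] [0.606 0.041 0.138]
pcb 680 [0.5458 0.0515 0.0621] n [-0.487  0.109  0.867] tilt 29.9 uphill yaw -12.6 0.0024015514159382687
tray 202 [ 0.492  -0.2766  0.0038] ((0.4793561100959778, -0.29045674204826355), (0.16297504305839539, 0.12634068727493286), 85.1257553100586) [0.0009 0.0031 0.0075 0.0186]
d0 bench z 0.0006948107848447834
knob 76 [0.5935 0.0437 0.1296] [ 0.581 -0.015  0.102] [0.626 0.05  0.142]
pcb 397 [0.5511 0.0616 0.0622] n [-0.479  0.101  0.872] tilt 29.3 uphill yaw -11.9 0.0028844604427519043
tray 963 [ 0.481  -0.2892  0.0068] ((0.47970932722091675, -0.2871575653553009), (0.17533020675182343, 0.13668198883533478), 84.28186798095703) [0.001  0.0041 0.0194 0.0216]
```

View pics/c0.png

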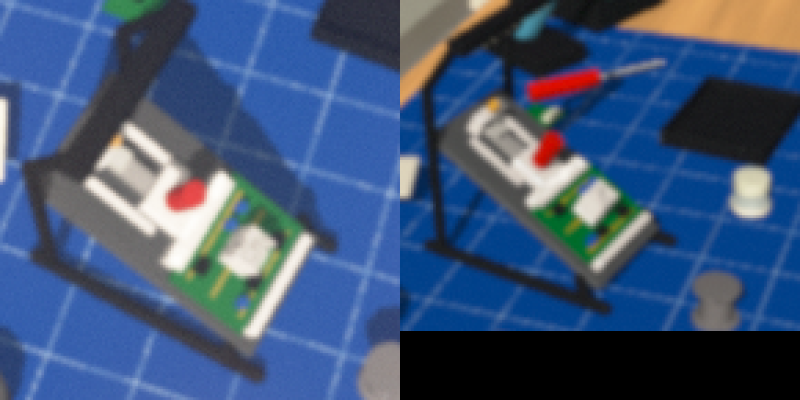

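The crop shows the jaw with the red knob uphill of the green board. The heat sink is at crop (250,250) in the scene view and (600,200) in the side view. Next I'll take coarse estimates, then get a close look from the wrist camera.

```bash
cat >> h.py <<'E'
def slopeR(yaw,tilt=np.radians(30)):  # columns: up-slope, across, out
    return (Ro.from_euler('z',yaw)*Ro.from_euler('y',-tilt)).as_matrix()
FL=np.diag([1.,-1,-1])
def tool():
    s=bot.read_state(); return np.array(s['position']),Ro.from_euler('xyz',s['ee_rot']).as_matrix(),s
def delta(p,R):
    p0,R0,s=tool(); print('t',round(s['time_s'],2),'at',p0.round(4),'shift now-axes cm',(R0.T@(p-p0)*100).round(2),'shift final-axes cm',(R.T@(p-p0)*100).round(2),'rotvec',Ro.from_matrix(R0.T@R).as_rotvec().round(4))
E
python3 - <<'E'
from h import *
yaw=np.radians(-12.3); S=slopeR(yaw)
for f in('s0','d0'):
    p,W=cloud(f); P=p.astype(int); r,g,b=P[...,0],P[...,1],P[...,2]
    Q=(W-np.array([.548,.056,.062]))@S
    hs=(Q[...,2]>.022)&(Q[...,2]<.045)&(abs(Q[...,0])<.04)&(abs(Q[...,1])<.04)&(r>110)&(abs(r-b)<60)&(abs(r-g)<40)
    q=Q[hs]; print(f,hs.sum(),np.percentile(q,[5,50,95],axis=0).round(4))
    gr=(g>r+30)&(g>b+20)&(abs(Q[...,2])<.02)&(abs(Q[...,0])<.09)&(abs(Q[...,1])<.09); q=Q[gr]; print(np.percentile(q,[2,50,98],axis=0).round(4))
p,R,s=tool(); m=bot.camera_model('wrist'); c=-np.array(m['R']).T@m['t']
print('cam in tool',R.T@(c-p)); print('cam axes in tool',(np.array(m['R'])@R).round(2),m['vfov'])
tgt=np.array([.548,.056,.062])+S@[.015,0,.20]
delta(tgt,S@FL)
E
```

```text
s0 163 [[-0.0092 -0.0279  0.0227]
 [ 0.0033 -0.0124  0.0287]
 [ 0.0156  0.0013  0.0335]]
[[-0.0358 -0.0666 -0.0072]
 [-0.002   0.0084  0.0008]
 [ 0.0366  0.0412  0.0049]]
d0 91 [[-0.0087 -0.0259  0.0245]
 [ 0.0035 -0.0084  0.0277]
 [ 0.0155  0.0059  0.0312]]
[[-0.0345 -0.0617 -0.0085]
 [-0.003   0.0177 -0.0005]
 [ 0.0377  0.045   0.0047]]
cam in tool [ 0.07432129 -0.00041014 -0.13801041]
cam axes in tool [[ 0.    1.   -0.  ]
 [-0.96  0.   -0.3 ]
 [-0.3   0.    0.96]] 70.18274834110099
t 0.1 at [ 0.2556 -0.5698  0.2343] shift now-axes cm [ 45.3  -50.3   -0.77] shift final-axes cm [  6.08 -67.37   2.54] rotvec [-0.168   0.5062  0.6213]
```

```bash
python3 - <<'E'
from h import *
yaw=np.radians(-12.3); S=slopeR(yaw); seat=np.array([.548,.056,.062])+S@[.003,-.0105,0]; print(seat)
H=Ro.from_euler('z',yaw).as_matrix()
for f in('s0','d0'):
    p,W=cloud(f); P=p.astype(int); r,g,b=P[...,0],P[...,1],P[...,2]
    Q=(W-seat)@S; 
    k=(r>110)&(g<90)&(b<90)&(abs(Q[...,0]-.05)<.06)&(abs(Q[...,1])<.04); q=Q[k]; print('knob Q',k.sum(),np.percentile(q,[5,50,95],axis=0).round(4))
    m=(W[...,2]>.235)&(W[...,2]<.29)&(W[...,0]>.5)&(W[...,0]<.8)&(abs(W[...,1])<.2)
    w=(W[m]-seat)@H; print('bar (level frame, z above seat)',m.sum(),np.percentile(w,[3,50,97],axis=0).round(4)); q=Q[m]; print('bar Q',np.percentile(q,[3,50,97],axis=0).round(4))
E
```

```text
[0.54830162 0.04518755 0.0635    ]
knob Q 91 [[ 0.0685 -0.0116  0.0153]
 [ 0.0756  0.0021  0.0415]
 [ 0.0816  0.0084  0.0471]]
bar (level frame, z above seat) 974 [[ 0.0831 -0.0726  0.1846]
 [ 0.0932  0.007   0.2019]
 [ 0.1133  0.0777  0.2051]]
bar Q [[ 0.1692 -0.0726  0.1027]
 [ 0.1818  0.007   0.1278]
 [ 0.192   0.0777  0.1335]]
knob Q 86 [[ 0.0623 -0.004   0.014 ]
 [ 0.0701  0.0088  0.0361]
 [ 0.0793  0.0128  0.045 ]]
bar (level frame, z above seat) 402 [[ 0.0833 -0.0708  0.1786]
 [ 0.0887  0.0199  0.1996]
 [ 0.1093  0.0814  0.2033]]
bar Q [[ 0.168  -0.0708  0.1007]
 [ 0.1766  0.0199  0.1255]
 [ 0.1914  0.0814  0.1321]]
```

Emit:
jog_arm(
  steps=[
    [0,0,-4,0,0,0,8.5],
    [0,0,-4,0,0,0,8.5],
    [2.6,-2.9,0,0,0,0,8.5],
    [2.6,-2.9,0,0,0,0,8.5],
    [2.6,-2.9,0,0,0,0,8.5],
    [2.6,-2.9,0,0,0,0,8.5],
    [2.6,-2.9,0,0,0,0,8.5],
    [2.6,-2.9,0,0,0,0,8.5],
    [2.6,-2.9,0,0,0,0,8.5],
    [2.6,-2.9,0,0,0,0,8.5],
  ],
)

```text
time_s: 1.1
position: [0.3507, -0.2717, 0.3149]
ee_rot: [-3.141, 0.0, 0.422]
contact_force: [0.5, 0.0, -0.1]
gripper_width: 0.0849
gripper_force: 0.0
```

Emit:
jog_arm(
  steps=[
    [2.6,-2.9,0,0,0,0,8.5],
    [2.6,-2.9,0,0,0,0,8.5],
    [2.6,-2.9,0,0,0,0,8.5],
    [2.6,-2.9,0,0,0,0,8.5],
    [2.6,-2.9,0,0,0,0,8.5],
    [2.6,-2.9,0,0,0,0,8.5],
    [2.6,-2.9,0,0,0,0,8.5],
    [0,0,0,0,0,-0.14,8.5],
    [0,0,0,0,0,-0.14,8.5],
    [0,0,0,0,0,-0.14,8.5],
  ],
)

```text
time_s: 2.1
position: [0.4334, -0.0133, 0.3148]
ee_rot: [-3.141, 0.001, 0.849]
contact_force: [0.4, -0.1, 0.0]
gripper_width: 0.0855
gripper_force: 0.0
```

Emit:
jog_arm(
  steps=[
    [0,0,0,0,0,-0.14,8.5],
    [0,0,0,0,0,-0.14,8.5],
    [0,0,0,0,0,-0.14,8.5],
    [0,0,0,0,0,-0.14,8.5],
    [0,0,0,0,0,-0.14,8.5],
    [0,0,0,0,0,-0.14,8.5],
    [0,0,0,0,0,-0.14,8.5],
    [0,0,0,0,0,-0.14,8.5],
    [0,0,0,0,0,-0.14,8.5],
    [0,0,0,0,0,-0.14,8.5],
  ],
)

```text
time_s: 3.1
position: [0.4333, -0.0137, 0.3148]
ee_rot: [-3.141, -0.0, 2.248]
contact_force: [-0.3, -0.3, 0.8]
gripper_width: 0.0856
gripper_force: 0.0
```

```bash
cat >> h.py <<'E'
FL2=np.diag([-1.,1,-1])
E
python3 - <<'E'
from h import *
S=slopeR(np.radians(-12.3)); seat=np.array([.5483,.0452,.062])
delta(seat+S@[.02,0,.2],S@FL2); print(bot.read_state()['q'].round(2))
E
```

```text
t 3.1 at [ 0.4333 -0.0137  0.3148] shift now-axes cm [3.82 7.46 6.96] shift final-axes cm [2.   8.21 6.88] rotvec [-0.1782 -0.5037 -0.6635]
[ 0.49  0.05 -0.58  1.88  0.03  1.22  0.58]
```

Emit:
jog_arm(
  steps=[
    [0,0,0,-0.03,-0.084,-0.111,8.5],
    [0,0,0,-0.03,-0.084,-0.111,8.5],
    [0,0,0,-0.03,-0.084,-0.111,8.5],
    [0,0,0,-0.03,-0.084,-0.111,8.5],
    [0,0,0,-0.03,-0.084,-0.111,8.5],
    [0,0,0,-0.028,-0.084,-0.108,8.5],
    [1,3,1.5,0,0,0,8.5],
    [1,3,1.5,0,0,0,8.5],
    [0,2.2,2,0,0,0,8.5],
    [0,0,0,0,0,0,8.5],
  ],
)

```text
time_s: 4.1
position: [0.4591, 0.0678, 0.2603]
ee_rot: [3.139, 0.523, 2.924]
contact_force: [-0.6, -1.0, 0.1]
gripper_width: 0.0849
gripper_force: 0.0
```

```bash
python3 - <<'E'
from h import *
S=slopeR(np.radians(-12.3)); seat=np.array([.5483,.0452,.062])
snap('wrist','w1'); delta(seat+S@[.02,0,.2],S@FL2)
p,W=cloud('w1'); P=p.astype(int); r,g,b=P[...,0],P[...,1],P[...,2]
gr=(g>r+30)&(g>b+20)&(abs(((W-seat)@S)[...,2])<.02); w=W[gr]; c=w.mean(0); n=np.linalg.svd(w-c,full_matrices=False)[2][2]; n*=np.sign(n[2])
print('pcb tilt',np.degrees(np.arccos(n[2])),'yaw',np.degrees(np.arctan2(-n[1],-n[0])),'offset',(c-seat)@S)
E
```

```text
t 4.15 at [0.4587 0.0656 0.2607] shift now-axes cm [-0.02 -0.08  1.8 ] shift final-axes cm [-0.02 -0.08  1.8 ] rotvec [-0.0015 -0.0013 -0.0036]
pcb tilt 29.939061447100542 yaw -10.276796349430649 offset [-0.00397499 -0.00148412  0.00241565]
```

View pics/w1.png

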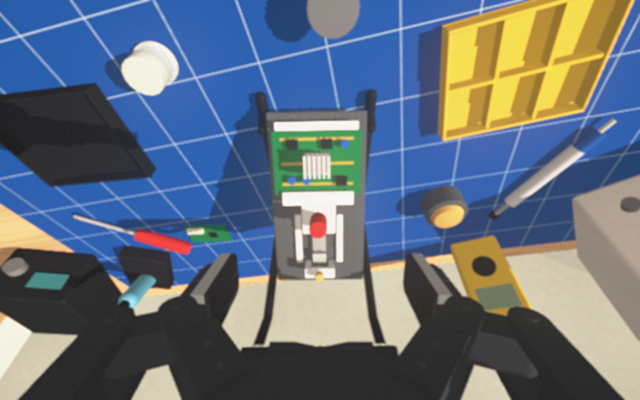

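The wrist picture shows the heat sink at (317,166), the knob at (318,225), the jaw lip along row 198, the brass pin at (319,277) and the black tray at the left (75,135).

```bash
cat > m.py <<'E'
from h import *
def meas(f,yaw=np.radians(-12.3),seat=np.array([.5483,.0452,.062])):
    S=slopeR(yaw); p,W=cloud(f); P=p.astype(int); r,g,b=P[...,0],P[...,1],P[...,2]; Q=(W-seat)@S
    near=(abs(Q[...,0])<.13)&(abs(Q[...,1])<.09)
    pc=near&(g>r+25)&(g>b+15)&(abs(Q[...,2])<.02); 
    pts=Q[pc][:,:2]; print('pcb rect',cv2.minAreaRect(pts.astype(np.float32)),'z',np.median(Q[pc][:,2]).round(4))
    hs=near&(Q[...,2]>.025)&(Q[...,2]<.05)&(abs(Q[...,0])<.03)&(abs(Q[...,1])<.03)
    print('hs',hs.sum(),np.percentile(Q[hs],[2,50,98],axis=0).round(4).tolist(),cv2.minAreaRect(Q[hs][:,:2].astype(np.float32)))
    k=near&(r>110)&(g<90)&(b<90)&(Q[...,0]>.04)
    kt=k&(Q[...,2]>np.nanpercentile(Q[k][:,2],95)-.006)
    print('knob',k.sum(),np.percentile(Q[k],[2,50,98],axis=0).round(4).tolist(),'top',kt.sum(),Q[kt].mean(0).round(4),np.percentile(Q[kt],[2,98],axis=0).round(4).tolist())
    # bed: grey wall-to-wall edges by column extents per row band of Q x
    bed=near&(Q[...,2]>-.03)&(Q[...,2]<.06)
    for x in(-.03,-.01,.01,.04,.07,.1):
        y=Q[bed&(abs(Q[...,0]-x)<.004)][:,1]; print(x,np.percentile(y,[.5,99.5]).round(4),end=' ')
E
python3 -c "
from m import *
meas('w1')"
```

```text
pcb rect ((0.0004915185272693634, -0.00204390287399292), (0.08121433854103088, 0.11457183957099915), 1.274916172027588) z 0.0025
hs 279 [[-0.0127, -0.0163, 0.0271], [-0.0004, -0.0035, 0.0323], [0.0124, 0.0125, 0.0338]] ((-0.00017670076340436935, -0.00200524739921093), (0.02549668401479721, 0.029019050300121307), 0.3742990791797638)
knob 295 [[0.0614, -0.0086, 0.0166], [0.0656, -0.0014, 0.0456], [0.0785, 0.0068, 0.0475]] top 196 [ 0.0698 -0.001   0.046 ] [[0.0618, -0.0086, 0.0425], [0.0788, 0.0067, 0.0477]]
-0.03 [-0.0628  0.0594] -0.01 [-0.0626  0.0591] 0.01 [-0.0625  0.0599] 0.04 [-0.0614  0.0601] 0.07 [-0.0607  0.0612] 0.1 [-0.0603  0.0612]
```

```bash
python3 - <<'E'
from h import *
S0=slopeR(np.radians(-12.3)); seat=np.array([.5483,.0452,.062])+S0@[0,-.002,0]; yaw=np.radians(-11.3); S=slopeR(yaw); print(seat)
p,W=cloud('w1'); P=p.astype(int); Q=(W-seat)@S
for x in(.03,.045,.06,.075,.09,.105,.12):
    o=[]
    for y in(-.055,-.04,-.03,-.02,0,.02,.03,.04,.055):
        m=(abs(Q[...,0]-x)<.007)&(abs(Q[...,1]-y)<.006); o.append(round(float(np.nanpercentile(Q[m][:,2],95))*1000) if m.sum()>2 else None)
    print(x,o)
r,g,b=[P[...,i].astype(int) for i in range(3)]
k=(r>110)&(g<90)&(b<90)&(abs(Q[...,0]-.07)<.03)&(abs(Q[...,1])<.03)&(Q[...,2]>.043); print('knob top',k.sum(),Q[k].mean(0),cv2.minEnclosingCircle(Q[k][:,:2].astype(np.float32)))
kp=[.0705,.001]
delta(seat+S@[.0705,.001,.12],S@FL2)
E
```

```text
[0.54787394 0.04324591 0.062     ]
0.03 [290, 287, 258, 9, 8, 8, 9, 9, 287]
0.045 [3, 10, 10, 10, 10, 9, 9, 10, 3]
0.06 [-6, -5, -6, 9, 47, 9, -5, -6, -5]
0.075 [-6, -6, -2, 9, 47, 9, -2, -6, -5]
0.09 [-6, -6, -1, 9, None, 9, -2, -5, -5]
0.105 [-5, -6, -2, -2, 1, -2, -2, -6, -5]
0.12 [-5, -6, -2, -2, 9, -3, -2, -5, -5]
knob top 186 [0.07021448 0.00035886 0.04613092] ((0.07022223621606827, -0.0007638249080628157), 0.01045096106827259)
t 4.15 at [0.4587 0.0656 0.2607] shift now-axes cm [-5.08 -0.15  9.79] shift final-axes cm [-5.06 -0.34  9.8 ] rotvec [-0.0102 -0.0013 -0.0187]
```

Emit:
jog_arm(
  steps=[
    [0,0,0,-0.01,-0.001,-0.019,7],
    [-1.7,-0.1,3.2,0,0,0,6],
    [-1.7,-0.1,3.2,0,0,0,6],
    [-1.65,-0.05,3.2,0,0,0,6],
    [0,0,2,0,0,0,6],
    [0,0,2,0,0,0,6],
    [0,0,1.5,0,0,0,6],
    [0,0,0,0,0,0,6],
  ],
)

```text
time_s: 4.95
position: [0.5751, 0.0362, 0.1547]
ee_rot: [-3.138, 0.523, 2.941]
contact_force: [-0.2, -0.3, 0.3]
gripper_width: 0.06
gripper_force: 0.0
```

```bash
cat >> h.py <<'E'
seat=np.array([.54787,.04325,.062]); S=slopeR(np.radians(-11.3))
E
python3 - <<'E'
from h import *
delta(seat+S@[.0702,.0003,.043],S@FL2)
snap('wrist','w2'); 
E
```

```text
t 4.95 at [0.5751 0.0362 0.1547] shift now-axes cm [0.04 0.2  2.32] shift final-axes cm [0.05 0.19 2.32] rotvec [-0.005  -0.0011 -0.0025]
```

View pics/w2.png

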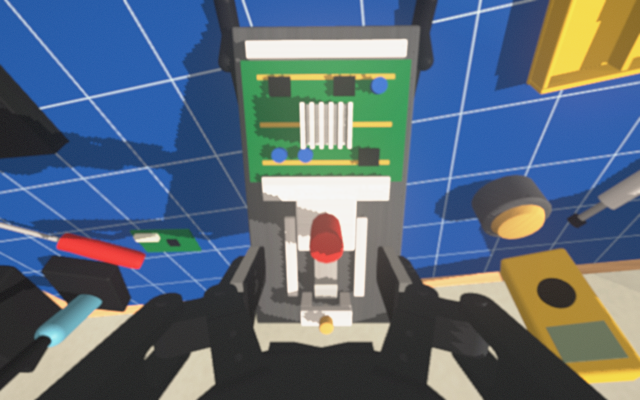

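The picture shows the knob at (326,237) between fingertips at about (243,280) and (398,280). It sits about 2 mm to +y, which agrees with the computed shift.

Emit:
jog_arm(
  steps=[
    [0,0.2,1.2,0,0,0,5.5],
    [0,0,1.1,0,0,0,5],
    [0,0,0,0,0,0,3],
    [0,0,0,0,0,0,1],
    [0,0,0,0,0,0,1],
    [0,0,0,0,0,0,1],
  ],
)

```text
time_s: 5.6
position: [0.587, 0.0371, 0.1379]
ee_rot: [-3.139, 0.527, 2.942]
contact_force: [-4.2, -1.9, 4.1]
gripper_width: 0.0176
gripper_force: 58.5
```

```bash
python3 - <<'E'
from h import *
p,R,s=tool(); print('TCP Q',((p-seat)@S).round(4),'F Q',(np.array(s['contact_force'])@S).round(1))
delta(seat+S@[.0702,.0003,.043],S@FL2)
snap('wrist','w3')
z=cv2.imread('pics/w3.png')[140:380,180:480]; cv2.imwrite('pics/w3c.png',cv2.resize(z,(750,600),interpolation=2))
E
```

```text
TCP Q [0.0722 0.0016 0.0459] F Q [-1.2 -2.7  5.4]
t 5.6 at [0.587  0.0371 0.1379] shift now-axes cm [ 0.2  -0.13  0.29] shift final-axes cm [ 0.2  -0.13  0.29] rotvec [-0.0038  0.0036 -0.0023]
```

View pics/w3c.png

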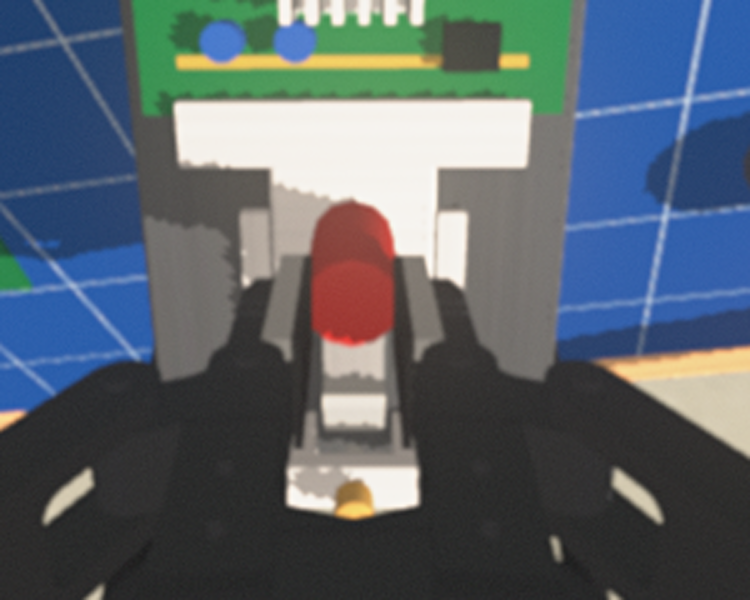

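The pads are on the knob, but the 17.6 mm opening is less than its 22 mm diameter. I'll check the pad position against the knob in the cloud.

```bash
python3 - <<'E'
from h import *
for f in('w2','w3'):
    p,W=cloud(f); P=p.astype(int); r,g,b=P[...,0],P[...,1],P[...,2]; Q=(W-seat)@S
    k=(r>90)&(g<70)&(b<70)&(abs(Q[...,0]-.07)<.03)&(abs(Q[...,1])<.025)&(Q[...,2]>0)
    q=Q[k]; t=q[q[:,2]>.043]; print(f,len(q),'z98',np.percentile(q[:,2],98).round(4),'top',len(t),cv2.minEnclosingCircle(t[:,:2].astype(np.float32)),np.percentile(q,[2,98],axis=0).round(4).tolist())
    hs=(Q[...,2]>.025)&(Q[...,2]<.05)&(abs(Q[...,0])<.03)&(abs(Q[...,1])<.03); print('hs',np.percentile(Q[hs],[1,99],axis=0).round(4).tolist())
    if f=='w3':
        for s in(-1,1):
            m=(Q[...,1]*s>.008)&(Q[...,1]*s<.028)&(Q[...,2]>.013)&(Q[...,2]<.06)&(abs(Q[...,0]-.07)<.04)&(r<200)
            print('finger',s,m.sum(),np.percentile(Q[m],[1,50,99],axis=0).round(4).tolist())
            lo=m&(Q[...,2]<.03); print(lo.sum(),np.percentile(Q[lo],[1,50,99],axis=0).round(4).tolist() if lo.sum() else '')
E
```

```text
w2 23 z98 0.0471 top 21 ((0.07031725347042084, -0.0016962154768407345), 0.007384764961898327) [[0.0654, -0.0079, 0.0409], [0.0748, 0.0033, 0.0471]]
hs [[-0.0126, -0.014, 0.0255], [0.0128, 0.0156, 0.034]]
w3 1192 z98 0.048 top 980 ((0.06990933418273926, 0.0019155095797032118), 0.01243702881038189) [[0.0613, -0.0075, 0.0291], [0.0793, 0.0101, 0.048]]
hs [[-0.0125, -0.014, 0.026], [0.0128, 0.0157, 0.034]]
finger -1 287 [[0.0596, -0.0207, 0.0164], [0.0606, -0.0132, 0.0535], [0.0687, -0.0081, 0.0598]]
14 [[0.066, -0.0096, 0.0142], [0.0673, -0.0086, 0.0219], [0.0711, -0.0081, 0.0283]]
finger 1 517 [[0.0597, 0.008, 0.0177], [0.0642, 0.0113, 0.0507], [0.079, 0.0232, 0.0597]]
28 [[0.0641, 0.0081, 0.0143], [0.0649, 0.0088, 0.0225], [0.0658, 0.0097, 0.029]]
```

The knob axis is at x 0.070 and the pads span about 0.060–0.082, so the grip is well centred. I'll pull up the slope, which is tool -x.

Emit:
jog_arm(
  steps=[
    [-0.5,0,0,0,0,0,1],
    [-0.5,0,0,0,0,0,1],
    [-0.5,0,0,0,0,0,1],
    [-0.5,0,0,0,0,0,1],
    [-0.5,0,0,0,0,0,1],
    [-0.3,0,0,0,0,0,1],
    [-0.2,0,0,0,0,0,1],
    [0,0,0,0,0,0,1],
  ],
)

```text
time_s: 6.45
position: [0.6104, 0.0325, 0.1515]
ee_rot: [-3.139, 0.524, 2.943]
contact_force: [-13.8, -0.1, 6.0]
gripper_width: 0.0175
gripper_force: 59.2
```

```bash
cat > st.py <<'E'
from h import *
p,R,s=tool(); print(round(s['time_s'],2),'TCP Q',((p-seat)@S).round(4),'F Q',(np.array(s['contact_force'])@S).round(1),'rot',Ro.from_matrix(R.T@S@FL2).as_rotvec().round(4),s['gripper_width'])
E
python3 st.py
```

```text
6.45 TCP Q [0.0997 0.0017 0.0458] F Q [-8.7 -2.8 11.9] rot [-0.0039 -0.0001 -0.0014] 0.01746013339255031
```

Emit:
jog_arm(
  steps=[
    [-0.2,0,0,0,0,0,1],
    [-0.1,0,0,0,0,0,1],
    [-0.1,0,0,0,0,0,1],
    [0,0,0,0,0,0,1],
  ],
)

```text
time_s: 6.85
position: [0.6128, 0.032, 0.1528]
ee_rot: [-3.138, 0.522, 2.943]
contact_force: [-16.5, 0.3, 7.2]
gripper_width: 0.0173
gripper_force: 59.5
```

```bash
python3 st.py
```

```text
6.85 TCP Q [0.1025 0.0017 0.0457] F Q [-10.5  -2.9  14.4] rot [-0.0041 -0.0016 -0.0011] 0.017300231871157652
```

Emit:
jog_arm(
  steps=[
    [-0.2,0,0,0,0,0,1],
    [-0.2,0,0,0,0,0,1],
    [0,0,0,0,0,0,1],
  ],
)

```text
time_s: 7.15
position: [0.6131, 0.0319, 0.1528]
ee_rot: [-3.137, 0.517, 2.944]
contact_force: [-29.3, 1.9, 8.0]
gripper_width: 0.0173
gripper_force: 60.6
```

```bash
python3 st.py
```

```text
7.15 TCP Q [0.1027 0.0017 0.0455] F Q [-21.2  -3.9  21.5] rot [-0.0047 -0.0067  0.    ] 0.017345703883724202
```

It's at the stop: the force rose with no further travel. I'll ease back onto the tooth while still gripping.

Emit:
jog_arm(
  steps=[
    [0.3,0,0,0,0,0,1],
    [0.3,0,0,0,0,0,1],
    [0.2,0,0,0,0,0,1],
    [0.2,0,0,0,0,0,1],
    [0,0,0,0,0,0,1],
  ],
)

```text
time_s: 7.65
position: [0.6097, 0.0326, 0.1512]
ee_rot: [-3.139, 0.525, 2.943]
contact_force: [-8.0, -0.8, 4.2]
gripper_width: 0.0177
gripper_force: 58.7
```

```bash
python3 st.py
```

```text
7.65 TCP Q [0.0989 0.0017 0.0459] F Q [-4.6 -2.3  7.5] rot [-0.0037  0.0019 -0.0016] 0.017686015586171513
```

Emit:
jog_arm(
  steps=[
    [0,0,0,0,0,0,3.5],
    [0,0,0,0,0,0,5],
    [0,0,-0.5,0,0,0,6],
    [0,0,-2,0,0,0,6],
    [0,0,-3,0,0,0,6],
    [2,0,-3,0,0,0,7],
    [3,0,-1,0,0,0,8],
    [3,0,-1,0,0,0,8],
    [0,0,0,0,0,0,8],
  ],
)

```text
time_s: 8.55
position: [0.4884, 0.0578, 0.201]
ee_rot: [-3.137, 0.526, 2.946]
contact_force: [0.1, -0.3, 0.2]
gripper_width: 0.0804
gripper_force: 0.0
```

```bash
python3 - <<'E'
from h import *
import st
snap('wrist','w4'); snap('scene','s4')
p,W=cloud('w4'); P=p.astype(int); r,g,b=P[...,0],P[...,1],P[...,2]; Q=(W-seat)@S
k=(r>90)&(g<70)&(b<70)&(abs(Q[...,0]-.09)<.05)&(abs(Q[...,1])<.025)&(Q[...,2]>.043)
print('knob top',k.sum(),cv2.minEnclosingCircle(Q[k][:,:2].astype(np.float32)) if k.sum() else '')
hs=(Q[...,2]>.028)&(Q[...,2]<.05)&(abs(Q[...,0])<.03)&(abs(Q[...,1])<.03); print('hs',np.percentile(Q[hs],[1,99],axis=0).round(4).tolist())
delta(seat+S@[0,.001,.032],S@FL2)
E
```

```text
8.55 TCP Q [0.0166 0.0026 0.1509] F Q [ 0.3 -0.3  0.1] rot [-0.0034  0.0024  0.0014] 0.08037644415679604
knob top 17 ((0.0899830088019371, -0.001473153941333294), 0.005404340568929911)
hs [[-0.0128, -0.0137, 0.0289], [0.0127, 0.0152, 0.034]]
t 8.65 at [0.4919 0.0576 0.2023] shift now-axes cm [ 2.07 -0.19 11.83] shift final-axes cm [ 2.02 -0.21 11.84] rotvec [-0.0018  0.0042 -0.0009]
```

View pics/w4.png

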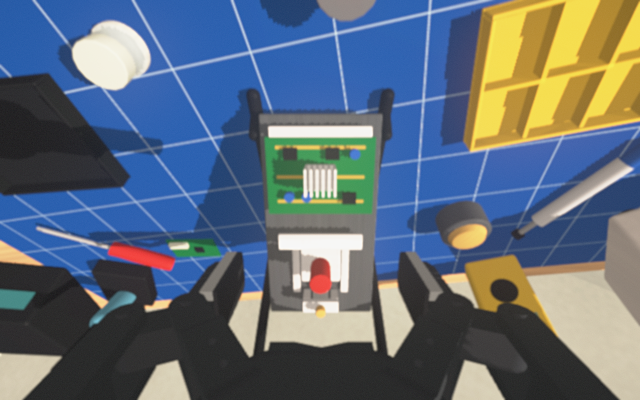

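The picture shows the jaw caught open: the lip is at row 241, clear of the board, and the knob is at (320,275). The heat sink is at (320,180). Next I'll grasp the heat sink.

Emit:
jog_arm(
  steps=[
    [1,-0.2,2,0,0,0,7],
    [1,0,3,0,0,0,6.5],
    [0,0,3,0,0,0,6.5],
    [0,0,2,0,0,0,6],
    [0,0,0,0,0,0,6],
    [0,0,0,0,0,0,6],
  ],
)

```text
time_s: 9.25
position: [0.5238, 0.0496, 0.1047]
ee_rot: [3.141, 0.525, 2.942]
contact_force: [-0.7, 0.5, 0.7]
gripper_width: 0.0598
gripper_force: 0.0
```

```bash
python3 - <<'E'
from h import *
import st
delta(seat+S@[0,.0007,.033],S@FL2)
E
```

```text
9.25 TCP Q [-0.0001  0.0015  0.0494] F Q [-0.3  0.4  1. ] rot [-0.0006  0.0009 -0.0023] 0.05981415276761205
t 9.25 at [0.5238 0.0496 0.1047] shift now-axes cm [-0.01 -0.08  1.64] shift final-axes cm [-0.01 -0.08  1.64] rotvec [-0.0006  0.0009 -0.0023]
```

Emit:
jog_arm(
  steps=[
    [0,-0.08,1,0,0,0,5.5],
    [0,0,0.6,0,0,0,5],
    [0,0,0,0,0,0,3.5],
    [0,0,0,0,0,0,2.4],
    [0,0,0,0,0,0,2.2],
    [0,0,0,0,0,0,2.2],
    [0,0,0,0,0,0,2.2],
  ],
)

```text
time_s: 9.95
position: [0.5312, 0.0467, 0.092]
ee_rot: [-3.141, 0.527, 2.942]
contact_force: [-5.1, -0.6, 7.1]
gripper_width: 0.0262
gripper_force: 59.1
```

```bash
python3 st.py
```

```text
9.95 TCP Q [0.0003 0.0002 0.0345] F Q [-0.7 -1.5  8.5] rot [-0.0016  0.0037 -0.0016] 0.026230224978820143
```

Emit:
jog_arm(
  steps=[
    [0,0,-0.5,0,0,0,2],
    [0,0,-1,0,0,0,2],
    [0,0,-1,0,0,0,2],
    [0,0,-2,0,0,0,2],
    [0,0,-3,0,0,0,2],
    [0,0,-3,0,0,0,2],
    [0,0,-2,0,0,0,2],
    [0,0,0,0,0,0,2],
    [0,0,0,0,0,0,2],
  ],
)

```text
time_s: 10.85
position: [0.4699, 0.0584, 0.1997]
ee_rot: [-3.14, 0.528, 2.942]
contact_force: [0.5, -1.2, -1.1]
gripper_width: 0.0258
gripper_force: 59.3
```

```bash
python3 - <<'E'
from h import *
import st
snap('wrist','w5'); snap('scene','s5')
p,W=cloud('w5'); P=p.astype(int); r,g,b=P[...,0],P[...,1],P[...,2]
pp,R,s=tool(); T=(W-pp)@R
m=(g>r+25)&(g>b+15)&(abs(T[...,2]-.03)<.03)&(np.hypot(T[...,0],T[...,1])<.09)
t=T[m]; c=t.mean(0); n=np.linalg.svd(t-c,full_matrices=False)[2][2]; print('board in tool',m.sum(),c.round(4),'n',n.round(3),cv2.minAreaRect(t[:,:2].astype(np.float32)),'z',np.median(t[:,2]).round(4))
k=(r>90)&(g<70)&(b<70)&(abs(((W-seat)@S)[...,0]-.09)<.05); print(k.sum())
# tray refined: rim points in the side+scene views
for f in('s4','s5','d0'):
    p,W=cloud(f); P=p.astype(int); d=(P.max(-1)<60)&(W[...,2]>.013)&(W[...,2]<.03)&(abs(W[...,0]-.48)<.11)&(abs(W[...,1]+.288)<.12)
    t=W[d]; print(f,d.sum(),cv2.minAreaRect(t[:,:2].astype(np.float32)))
    d=(P.max(-1)<60)&(W[...,2]>.0)&(W[...,2]<.03)&(abs(W[...,0]-.48)<.1)&(abs(W[...,1]+.288)<.1); print(np.percentile(W[d],[1,99],axis=0).round(3).tolist())
E
```

```text
10.85 TCP Q [ 0.     -0.0005  0.1589] F Q [ 0.  -1.1 -1.3] rot [-0.003   0.0045 -0.0025] 0.025814750304396738
board in tool 10872 [ 0.0093 -0.0006  0.0312] n [-0.006 -0.001 -1.   ] ((-4.08664345741272e-06, -0.0004821084439754486), (0.11051547527313232, 0.0804116427898407), 89.70669555664062) z 0.0313
120
s4 123 ((0.47800084948539734, -0.28895294666290283), (0.16899974644184113, 0.12531940639019012), 83.28044891357422)
[[0.413, -0.371, 0.0], [0.543, -0.206, 0.021]]
s5 142 ((0.47784358263015747, -0.28886401653289795), (0.16889943182468414, 0.12696585059165955), 83.3861083984375)
[[0.412, -0.371, 0.0], [0.544, -0.204, 0.021]]
d0 187 ((0.4795437455177307, -0.2877225875854492), (0.17402446269989014, 0.13671541213989258), 84.41326141357422)
[[0.41, -0.375, 0.0], [0.55, -0.2, 0.022]]
```

View pics/w5.png

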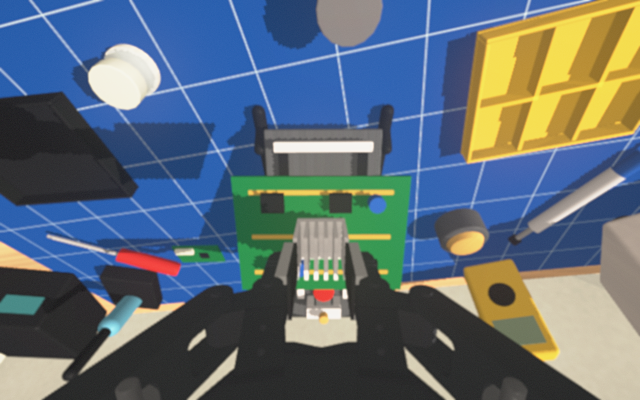

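The board is held square in the gripper, clear of the holder. The jaw is still open and the black tray is at left (65,150). Now I'll level it and head to the tray.

```bash
python3 - <<'E'
from h import *
R=Ro.from_euler('z',-.105).as_matrix()@FL2
delta(np.array([.479,-.288,.2]),R)
E
```

```text
t 10.95 at [0.4696 0.0586 0.1985] shift now-axes cm [ -6.82 -33.78   3.81] shift final-axes cm [ -4.57 -34.37  -0.15] rotvec [-0.0256  0.5248 -0.0927]
```

Emit:
jog_arm(
  steps=[
    [0,0,-2.5,0,0,0,2],
    [0,0,-2.5,0,0,0,2],
    [0,0,0,-0.005,0.105,-0.0185,2],
    [0,0,0,-0.005,0.105,-0.0185,2],
    [0,0,0,-0.005,0.105,-0.0185,2],
    [0,0,0,-0.005,0.105,-0.0185,2],
    [0,0,0,-0.005,0.105,-0.0185,2],
    [0,-3,0,0,0,0,2],
    [-0.3,-3,0,0,0,0,2],
    [-0.3,-3,0,0,0,0,2],
  ],
)

```text
time_s: 11.95
position: [0.4419, -0.0276, 0.2398]
ee_rot: [-3.141, -0.003, 3.037]
contact_force: [0.3, -0.7, -1.2]
gripper_width: 0.0259
gripper_force: 59.6
```

Emit:
jog_arm(
  steps=[
    [-0.6,-3,0,0,0,0,2],
    [-0.6,-3,0,0,0,0,2],
    [-0.6,-3,0,0,0,0,2],
    [-0.6,-3,0,0,0,0,2],
    [-0.6,-3,0,0,0,0,2],
    [-0.6,-3,0,0,0,0,2],
    [-0.6,-3,0,0,0,0,2],
    [-0.6,-3,0,0,0,0,2],
    [0,0,0,0,0,0,2],
    [0,0,0,0,0,0,2],
  ],
)

```text
time_s: 12.95
position: [0.4641, -0.2705, 0.2396]
ee_rot: [3.141, -0.003, 3.035]
contact_force: [0.6, 0.9, -1.2]
gripper_width: 0.0262
gripper_force: 59.6
```

```bash
python3 - <<'E'
from h import *
import st
R=Ro.from_euler('z',-.105).as_matrix()@FL2
snap('wrist','w6')
p,W=cloud('w6'); P=p.astype(int); r,g,b=P[...,0],P[...,1],P[...,2]
pp,RR,s=tool()
m=(g>r+25)&(g>b+15)&(np.linalg.norm(W-pp,axis=-1)<.1); t=W[m]; print('board',cv2.minAreaRect(t[:,:2].astype(np.float32)),'z',np.percentile(t[:,2],[2,50,98]).round(4),'tcp-board z',pp[2]-np.median(t[:,2]))
d=(P.max(-1)<70)&(W[...,2]>.0)&(W[...,2]<.03)&(abs(W[...,0]-.48)<.11)&(abs(W[...,1]+.288)<.12); print('tray',d.sum(),cv2.minAreaRect(W[d][:,:2].astype(np.float32)),np.percentile(W[d],[1,99],axis=0).round(3).tolist())
delta(np.array([.479,-.288,.06]),R)
E
```

```text
12.95 TCP Q [ 0.0709 -0.3241  0.1641] F Q [-0.2  1.  -1.2] rot [ 0.0246 -0.5263  0.0882] 0.026170242212435094
board ((0.46363964676856995, -0.270647794008255), (0.1101614311337471, 0.08046811819076538), 84.03166198730469) z [0.2053 0.2067 0.2084] tcp-board z 0.0333762842233033
tray 4816 ((0.43618571758270264, -0.28599071502685547), (0.16224466264247894, 0.05011530965566635), 84.43231201171875) [[0.407, -0.366, 0.002], [0.465, -0.206, 0.022]]
t 13.0 at [ 0.4644 -0.2694  0.2401] shift now-axes cm [-1.69 -1.71 18.  ] shift final-axes cm [-1.65 -1.69 18.01] rotvec [ 0.001  -0.0023  0.    ]
```

View pics/w6.png

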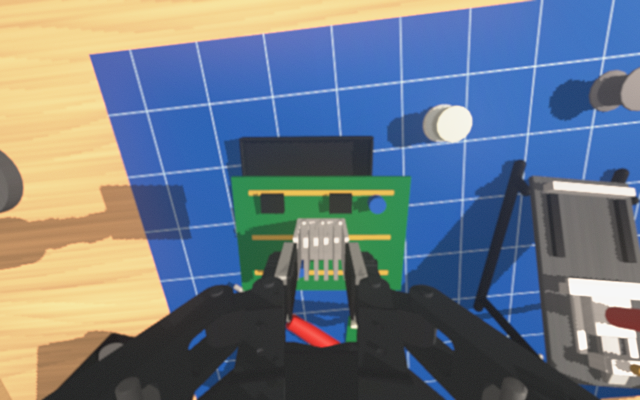

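The level board is over the black tray, whose near part shows at (307,155). Now I'll centre and descend.

Emit:
jog_arm(
  steps=[
    [-0.85,-0.85,3,0,-0.002,0,2],
    [-0.85,-0.85,3,0,0,0,2],
    [0,0,3,0,0,0,2],
    [0,0,3,0,0,0,2],
    [0,0,3,0,0,0,2],
    [0,0,2,0,0,0,2],
    [0,0,1.2,0,0,0,2],
    [0,0,0,0,0,0,2],
    [0,0,0,0,0,0,2],
  ],
)

```text
time_s: 13.9
position: [0.4808, -0.2884, 0.0603]
ee_rot: [-3.141, 0.003, 3.037]
contact_force: [0.6, 1.0, -2.1]
gripper_width: 0.0258
gripper_force: 59.6
```

Emit:
jog_arm(
  steps=[
    [0,0,0.2,0,0,0,2],
    [0,0,0.2,0,0,0,2],
    [0,0,0.2,0,0,0,2],
    [0,0,0,0,0,0,2],
  ],
)

```text
time_s: 14.3
position: [0.4801, -0.2889, 0.0539]
ee_rot: [-3.141, 0.002, 3.036]
contact_force: [0.6, 0.6, -2.5]
gripper_width: 0.0258
gripper_force: 59.6
```

Emit:
jog_arm(
  steps=[
    [0,0,0.3,0,0,0,2],
    [0,0,0.3,0,0,0,2],
    [0,0,0.2,0,0,0,2],
    [0,0,0.2,0,0,0,2],
    [0,0,0.1,0,0,0,2],
    [0,0,0,0,0,0,2],
  ],
)

```text
time_s: 14.9
position: [0.4801, -0.2887, 0.0426]
ee_rot: [-3.141, 0.002, 3.036]
contact_force: [-0.9, -0.6, -2.1]
gripper_width: 0.0257
gripper_force: 59.6
```

Emit:
jog_arm(
  steps=[
    [0,0,0.1,0,0,0,2],
    [0,0,0.1,0,0,0,2],
    [0,0,0.1,0,0,0,2],
    [0,0,0,0,0,0,2],
  ],
)

```text
time_s: 15.3
position: [0.4801, -0.2888, 0.0396]
ee_rot: [-3.141, 0.002, 3.036]
contact_force: [-0.1, -0.3, -1.6]
gripper_width: 0.0259
gripper_force: 59.6
```

Emit:
jog_arm(
  steps=[
    [0,0,0.1,0,0,0,2],
    [0,0,0.1,0,0,0,2],
    [0,0,0,0,0,0,2],
  ],
)

```text
time_s: 15.6
position: [0.4803, -0.2888, 0.0392]
ee_rot: [-3.14, 0.002, 3.036]
contact_force: [-5.1, 2.7, 14.0]
gripper_width: 0.0261
gripper_force: 64.0
```

It has touched the floor. I'll relieve slightly and release.

Emit:
jog_arm(
  steps=[
    [0,0,-0.1,0,0,0,2],
    [0,0,0,0,0,0,3.5],
    [0,0,0,0,0,0,4.5],
    [0,0,0,0,0,0,5.5],
    [0,0,-0.5,0,0,0,6],
    [0,0,-2,0,0,0,6],
    [0,0,-3,0,0,0,6],
    [0,0,-4,0,0,0,6],
    [0,0,-4,0,0,0,6],
    [0,0,-4,0,0,0,6],
  ],
)

```text
time_s: 16.6
position: [0.4796, -0.2884, 0.2157]
ee_rot: [-3.141, 0.002, 3.037]
contact_force: [0.9, -0.7, -1.0]
gripper_width: 0.0601
gripper_force: 0.0
```

```bash
python3 - <<'E'
from h import *
import st
snap('wrist','w7'); snap('scene','s7'); snap('side','d7')
for f in('w7','d7'):
    p,W=cloud(f); P=p.astype(int); r,g,b=P[...,0],P[...,1],P[...,2]
    m=(g>r+25)&(g>b+15)&(abs(W[...,0]-.48)<.1)&(abs(W[...,1]+.288)<.1)&(W[...,2]<.05); t=W[m]; print(f,'board',m.sum(),cv2.minAreaRect(t[:,:2].astype(np.float32)),'z',np.percentile(t[:,2],[2,50,98]).round(4))
p,W=cloud('d7'); P=p.astype(int); r,g,b=P[...,0],P[...,1],P[...,2]; Q=(W-seat)@S
k=(r>110)&(g<90)&(b<90)&(abs(Q[...,0]-.08)<.06)&(abs(Q[...,1])<.04)&(Q[...,2]>0); print('knob Q',np.percentile(Q[k],[5,50,95],axis=0).round(3).tolist())
a=np.zeros((400,800,3),np.uint8); a[:,:480]=cv2.imread('pics/w7.png')[:,80:560]; a[:,480:]=cv2.resize(cv2.imread('pics/d7.png')[130:330,240:400],(320,400)); cv2.imwrite('pics/f.png',a)
E
```

```text
16.6 TCP Q [ 0.0751 -0.3386  0.1341] F Q [ 0.4 -0.5 -1.4] rot [ 0.0241 -0.5207  0.0903] 0.060078407297818236
w7 board 4128 ((0.48192083835601807, -0.28938478231430054), (0.1151103675365448, 0.0852559432387352), 84.14273071289062) z [0.0028 0.0064 0.0083]
d7 board 275 ((0.484567254781723, -0.2785131335258484), (0.15102970600128174, 0.0897875651717186), 86.54962921142578) z [0.0009 0.0056 0.0214]
knob Q [[0.09, -0.001, 0.016], [0.098, 0.01, 0.036], [0.107, 0.013, 0.046]]
```

View pics/f.png

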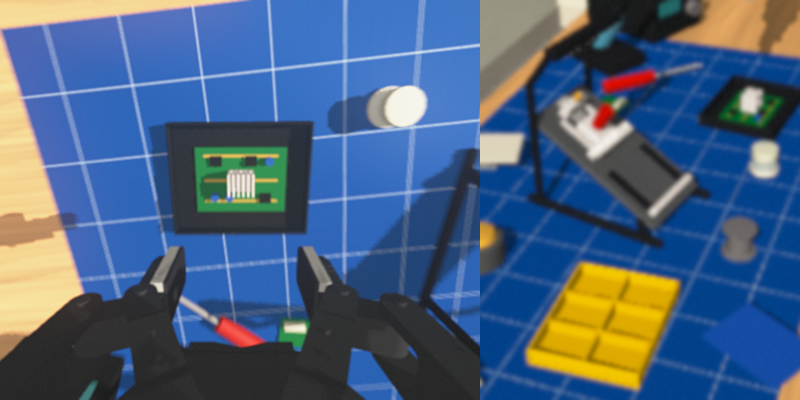

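The board lies flat and centred in the black tray at (240,180), components up. The jaw is still caught open and everything else is where it was.

```bash
python3 -c "
from workcell import bot
print(bot.job_done())"
```

```text
the job is handed in; nothing more can be done
None
```

The job is handed in: the jaw is caught open, the board lies flat and components up on the black tray's floor, and the other things on the bench were left alone (about 17 s of the 45 s used).

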